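# Restock the sloped tin rack from the carton

### The arm

A 6-joint arm with a two-finger parallel gripper is mounted at the origin on a cart in front of the work surface, level with it; the furniture and walls round the work are solid. World frame = base frame: x ahead of the robot, y to its left, z up, the work surface at z = 0. Lengths are in m, angles in rad, forces in N, time in s.
With the tool pointing down it reaches from about 0.375 to 0.9 m from the base axis. Payload 3.1 kg.
Tool frame: the origin (TCP) lies on the centre line of the jaws, within the pads' length; the fingertips stand 25 mm ahead of it and the grasp point (between the pads) lies 6 mm ahead of it (manip.tip_extent is the distance from the TCP to the fingertips, in m); z points along the fingers, y is the line along which they close (so a half turn about z gives the same grasp; the last joint's range is limited). The gripper opens to 85 mm and grips with 20 to 120 N. Pads are 22 mm wide; open, the fingers measure 114 mm over their backs; the gripper's body (76 mm by 85 mm) begins 54 mm behind the grasp point. The pads swing forward as they close: fully open they stand 13 mm farther back than shut.
Start: joints at [1, 0.527, 1.433, -0, 1.181, -0.178], TCP at [0.239, 0.578, 0.228] pointing down, gripper open.
Joint ranges: [-3.08, 3.08], [-0.75, 2.2], [0.22, 2.44], [-1.43, 4.57], [0, 2.65], [-2.85, 2.85]. Speed limits (rad/s): [2.79, 2.79, 3.14, 3.14, 3.14, 3.14].

### API

Orientations are given as a unit quaternion [x, y, z, w].
In Python, from station import readout, imaging, order, manip gives the robot as it stands.
- The arm moves only by the tool move_arm, never from a script. Its argument "rows" is a list of rows, each a list of 7 numbers: the turn, a rotation vector about the tool's x, y, z in degrees, then the shift along the tool's x, y, z in mm, then the closure, from 0 (fully open) to 1 (shut). A call has 1 to 12 rows; each row is the pose to reach, as a shift and turn from the pose commanded when the call began, along the tool's axes at that moment; what a row does not reach only later rows make up. A row lasts 1/12 s, in which the tool goes at most 41.7 mm and 7.16 degrees, less where a joint would pass 70% of its speed; a pose out of reach is approached as far as the arm can. A call with a gripper value outside its range is refused whole. The fingers move at their own pace and stop on an object; "squeeze" is the grip in N (left out, the last holds). Time passes only in rows, so rows that repeat a pose let the fingers close. It gives the time, the measured TCP pose, the force, the opening and the grip force at its end, in the units of the state.
- readout.sense(): the state, without advancing time (a new reading comes with each control period).
- imaging.snapshot(name): name is "scene" or "top" or "wrist"; returns a dict with "img" (384x512x3 uint8, red, green, blue), "z_map" (384x512 float32, m along the optical axis (not along the pixel's ray), 0 where there is no reading), "fovy" (degrees; the focal length in pixels is half the picture's height over the tangent of half this angle, whatever the lens; pixels are square), "cx", "cy" (the principal point, pixels), "k1" (the pictures are not rectified: a ray, as slopes to the right and down, at radius r is drawn at 1 + k1 r^2 times it, then the intrinsics apply), "rvec" (rotation vector, rad) and "tvec" (3), from world to camera coordinates, as OpenCV has them. Camera axes: x right, y down, z forward; pixel columns grow to the right and rows downward; lengths in m; the calibration is good to about 2 mm. A picture is of the moment at which its call begins.
- order.sign_off(): hands the job in; it is judged then, once.
The state is a dict: "t": time; "q": joint angles; "qd": joint speeds; "tau": joint torques, N m; "tcp_pos": TCP position; "tool_rot": TCP orientation; "force": force on the tool from outside, world axes, zero at the start; "ft_torque": the same for the moment, N m; "finger_gap": opening from 0.0 (shut) to 1.0 (fully open); "gripper_force": force on a finger pad.
Only numpy, scipy, OpenCV 4.12 (cv2) and the standard library are available. Lean on these libraries where they do the work, as an engineer would, in place of code of your own. Each camera call takes 0.05 s, during which the arm holds its last target. There are 200 camera calls.

### The job

Take the two tins out of the shipping carton and restock the sloped lane rack: each tin goes lengthways, right side up, into the empty lane that fits its width, and is slid down that lane until its end rests against the back stop. Put the tins into the lanes gently, do not drop them in, leave the tin that is already in the rack at its stop, and do not disturb the other things on the counter.

Things in the scene. Friction and masses are not known exactly. Their poses are not given: they have to be found in the camera images.
- rack: Stainless sloped rack fixed on the counter, 186 mm wide (y), 232 mm long (x), three lanes along its x, loaded from above. Origin: middle of its footprint on the counter; +x points to the low end with the back stop, -x to the high end. Tray origin: 110 mm along +x, 24 mm up. Highest point, the wall of the high end (120 mm along -x), is 137 mm over the counter.
- tray: Sloped sheet of the rack. Origin: on the lane floor at the inner face of the back stop, mid-width. +x points down the slope (14 degrees = 0.244 rad), z is the floor's normal, y across. Floor runs from the stop (x=0, 32 mm high) up to the wall of the high end (x=-235 mm). Dividers 3 mm thick; they, the sides and that wall are 57 mm high, taller than the tins. Tins must be pushed down.
- lane_left (a point): Foot of the back stop, middle of the left lane (+58 mm in the tray's y), on the lane floor. Empty lane, 64 mm wide inside: it fits the wide tin, with no room for fingers beside it.
- lane_middle (a point): Foot of the back stop, middle of the middle lane (0 mm in the tray's y), on the lane floor. Empty lane, 46 mm wide inside: it fits the slim tin, with no room for fingers beside it.
- lane_right (a point): Foot of the back stop, middle of the right lane (-58 mm in the tray's y), 64 mm wide inside: the stock tin already stands here against the stop.
- carton: Open cardboard carton fixed on the counter, outside 234 x 84 x 50 mm (x, y, z), walls and floor 4 mm, inside 226 x 76; flaps hanging outside, 12 mm. Origin: centre of its underside. The two tins stand in it crosswise, side by side along its x: 4 mm free at their ends, at least 25 mm beside their long sides, so in here they can only be gripped by the long sides.
- wide_tin: Oblong steel tin with paper band and ring pull, 68 mm long (its x), 56 mm wide (its y), 38 mm high (its z), corners rounded 10 mm, 0.17 kg give or take. Origin: centre of its underside. Starts in the carton.
- slim_tin: Like the wide tin but narrower: 68 mm long (x), 38 mm wide (y), 38 mm high (z), 0.12 kg give or take. Origin: centre of its underside. Starts in the carton.
- stock_tin: Tin of the wide kind, 68 x 56 x 38 mm, already in the right lane against the stop; to be left there. Origin: centre of its underside.
- label_roll: Bystander: roll of labels lying flat, 85 mm across, 40 mm high, front left. Origin: centre of its underside. Round the work: slicer up to 0.4 m high where x > 0.50 and y > 0.12, its handles from 0.17 m up where x > 0.60 and y > 0.14, its 28 mm thick board where x > 0.48 and y > 0.14; tiled wall at y = -0.48; front edge of the counter at x = 0.36.
- pick_jar: Bystander: clear jar of brown wooden picks, 48 mm across, 73 mm high, near the front edge between rack and carton. Origin: centre of its underside.
- thermometer: Bystander: probe thermometer lying, 207 mm along its x, 24 wide, 18 high, far left on the front strip. Origin: centre of its underside.
- price_card: Bystander: black price card on a foot, 30 x 75 x 62 mm (x, y, z), standing behind the gap between rack and carton; fixed food boxes and bottles stand beyond it. Origin: centre of its underside.
- tasting_bowl: Bystander: bowl, 124 mm across, 46 mm high, behind the work at the left. Origin: centre of its underside.

How it is judged:
At the end, for the whole second after the job is handed in: Wide tin in the left lane, slim tin in the middle, stock tin still in the right: each flat on the lane floor, right side up (5 mm, 5 degrees), lengthways (11 degrees, centred within 9 mm), its end within 6 mm of the back stop, at rest; the loaded tins released (x of wide_tin in the frame of tray between -0.04 and -0.028 m and y of wide_tin in the frame of tray between 0.049 and 0.067 m and z of wide_tin in the frame of tray between -0.005 and 0.005 m and angle between the z axis of each of wide_tin, slim_tin, stock_tin and the z axis of tray, either way round below 0.09 rad and angle between the x axis of each of wide_tin, slim_tin, stock_tin and the x axis of tray, either way round below 0.2 rad and linear speed of each of wide_tin, slim_tin, stock_tin below 0.01 m/s and contact force between each of wide_tin, slim_tin and the arm below 0.2 N and contact force between each of wide_tin, slim_tin and the fingers below 0.2 N and x of slim_tin in the frame of tray between -0.04 and -0.028 m and y of slim_tin in the frame of tray between -0.009 and 0.009 m and z of slim_tin in the frame of tray between -0.005 and 0.005 m and x of stock_tin in the frame of tray between -0.04 and -0.028 m and y of stock_tin in the frame of tray between -0.067 and -0.049 m and z of stock_tin in the frame of tray between -0.005 and 0.005 m); the robot touches nothing.
It fails at once if a tin is dropped into a lane (faster than 0.5 m/s in the last 30 mm above the lane floor) ((x of wide_tin in the frame of tray between -0.235 and 0 m and y of wide_tin in the frame of tray between -0.11 and 0.11 m and z of wide_tin in the frame of tray between 0.004 and 0.03 m and linear speed of wide_tin above 0.5 m/s) or (x of slim_tin in the frame of tray between -0.235 and 0 m and y of slim_tin in the frame of tray between -0.11 and 0.11 m and z of slim_tin in the frame of tray between 0.004 and 0.03 m and linear speed of slim_tin above 0.5 m/s)).
It fails at once if a bystander is pushed more than 25 mm from its place (distance of any of label_roll, pick_jar, thermometer, price_card, tasting_bowl from where it was at the start of the episode above 0.025 m).
It fails at once if the stock tin is moved more than 10 mm from its place (distance of stock_tin from where it was at the start of the episode above 0.01 m).
It also fails if it takes over 72 s, if anything falls off the work surface, if the arm or the gripper's body presses on something with over 40 N, if the wrist force passes 120 N, or if a joint passes its speed limit or range.

## Working session

There is one attempt and no reset: what is moved stays moved. The work goes in short steps, Python scripts to look and compute and a tool call to move; the robot and the scene stay as the last step left them, time stands still between calls to the robot, and variables do not carry over. Pictures are saved under pics/ and viewed, at most 10 in all, crops included, and the job is handed in when it is done.

Besides the shell and the picture viewer there is one more tool, called after "Request:" as name(argument=value, ...), one argument or row to a line, values as JSON. move_arm: Moves the arm, as the interface text tells. Its arguments: {"type":"object","properties":{"rows":{"type":"array"},"squeeze":{"type":"number"}},"required":["rows"]}

```bash
mkdir -p pics; ls; cat > h.py <<'E'
import numpy as np, cv2, pickle
from scipy.spatial.transform import Rotation as R
from station import readout, imaging, order, manip
def snap(n):
    s=imaging.snapshot(n); pickle.dump(s,open(n+'.pkl','wb')); return s
def load(n): return pickle.load(open(n+'.pkl','rb'))
def cam(s):
    f=192/np.tan(np.radians(s['fovy'])/2); M=R.from_rotvec(np.ravel(s['rvec'])).as_matrix(); return f,M,np.ravel(s['tvec'])
def slopes(s,uv):
    f,_,_=cam(s); d=(np.atleast_2d(uv).astype(float)-[s['cx'],s['cy']])/f; p=d.copy()
    for _ in range(20): p=d/(1+s['k1']*(p**2).sum(1,keepdims=True))
    return p
def ray(s,uv):
    f,M,t=cam(s); p=slopes(s,uv); d=np.c_[p,np.ones(len(p))]@M; return -M.T@t,d
def plane(s,uv,z):
    o,d=ray(s,uv); return o+d*((z-o[2])/d[:,2])[:,None]
def cloud(s):
    h,w=s['z_map'].shape; u,v=np.meshgrid(np.arange(w),np.arange(h)); o,d=ray(s,np.c_[u.ravel(),v.ravel()])
    P=o+d*s['z_map'].ravel()[:,None]; P[s['z_map'].ravel()==0]=np.nan; return P.reshape(h,w,3)
def proj(s,P):
    f,M,t=cam(s); c=np.atleast_2d(P)@M.T+t; p=c[:,:2]/c[:,2:]; return p*(1+s['k1']*(p**2).sum(1,keepdims=True))*f+[s['cx'],s['cy']]
def save(img,n): cv2.imwrite('pics/'+n+'.png',img[:,:,::-1])
E
python3 - <<'E'
from h import *
a=snap('top');b=snap('scene')
for s in(a,b): print(s['fovy'],s['k1'],-cam(s)[1].T@cam(s)[2])
save(a['img'],'top0');save(b['img'],'scene0')
print(readout.sense())
E
```

```text
pics
57.149468506909116 -0.04648197872943556 [0.33525516 0.07564064 1.17296621]
53.114872504643756 0.03471917207315909 [-0.35942314  0.80424611  0.62792724]
{'t': 0.1, 'q': array([ 1.00047300e+00,  5.28356125e-01,  1.43378135e+00,  1.65357159e-06,
        1.18139192e+00, -1.78485402e-01]), 'qd': array([-0.00022651, -0.00248074, -0.00385065, -0.00018665,  0.00095109,
       -0.00237144]), 'tau': array([ 2.28166837e-04, -4.43305171e+01, -1.78588164e+01, -1.56566448e-04,
        3.84471830e-03, -1.33411848e-05]), 'tcp_pos': array([0.23828742, 0.57708991, 0.22723968]), 'tool_rot': array([ 1.94668216e-01,  9.80868670e-01, -9.01007327e-04, -3.54862242e-04]), 'force': array([-0.33240978, -0.208357  , -0.28113076]), 'ft_torque': array([ 0.02558607, -0.01020026, -0.01588577]), 'gripper_force': 0.0, 'finger_gap': 0.9986758275486775}
```

View pics/top0.png

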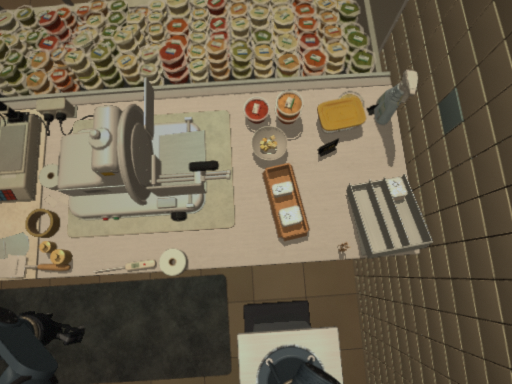

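View pics/scene0.png

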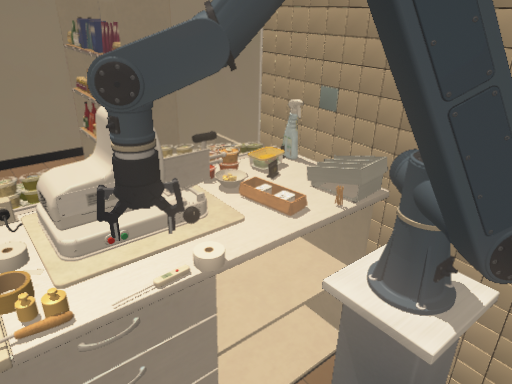

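The top view shows the carton around (287,203) with tins at (282,188) and (290,215). The rack is around (390,215), with the stock tin at (396,187) at the far (+x) end, so the stop is on the far side. The jar is at (343,249) and the card at (328,148). The scene view confirms the layout. Next I measure.

```bash
python3 - <<'E'
from h import *
s=load('top');P=cloud(s);im=s['img']
hsv=cv2.cvtColor(im,cv2.COLOR_RGB2HSV)
np.set_printoptions(precision=4,suppress=True)
# zone maps
def rect(m,name,z=None):
    n,l,st,c=cv2.connectedComponentsWithStats(m.astype(np.uint8))
    for i in range(1,n):
        if st[i,4]<40: continue
        q=P[l==i]; zz=np.nanmedian(q[:,2]) if z is None else z
        v,u=np.nonzero(l==i); W=plane(s,np.c_[u,v],zz)[:,:2].astype(np.float32)
        r=cv2.minAreaRect(W*1000)
        print(name,st[i],c[i].round(1),'z',round(float(zz),4),'rect',np.round(r[0],1),np.round(r[1],1),round(r[2],1))
x,y,z=P[...,0],P[...,1],P[...,2]
box=(x>.35)&(x<.62)
roi=np.zeros(z.shape,bool);roi[160:245,258:312]=1
rect(roi&(z>.043)&(z<.07)|(roi&(z>.043)&(hsv[...,1]>110)),'cartonrim')
rect(roi&(hsv[...,1]<70)&(hsv[...,2]>140)&(z>.03),'tin')
roi=np.zeros(z.shape,bool);roi[170:262,340:440]=1
rect(roi&(z>.02),'rack')
print('rows of heights rack'); print((z[178:256:6,345:432:5]*1000).round(0).astype(int))
print((z[165:242:4,262:310:4]*1000).round(0).astype(int))
rack=im[165:262,335:440]; car=im[160:245,258:312]
a=cv2.resize(rack,None,fx=4.5,fy=4.5,interpolation=3);b=cv2.resize(car,(int(54*5.1),436),interpolation=3)
save(np.hstack([a,cv2.resize(b,(b.shape[1],a.shape[0]))]),'crop')
E
```

```text
cartonrim [264 163  44  75 440] [285.6 201.2] z 0.0486 rect [563.4 -23.7] [240.7  90.8] 10.0
cartonrim [276 182  14  13  46] [281.  187.6] z 0.0441 rect [605.6 -14.1] [25.7 57.9] 52.7
cartonrim [281 212  10  14  42] [284.6 217.5] z 0.0441 rect [504.9 -13.2] [33.2 36.8] 53.8
tin [272 181  21  14 212] [282.  187.8] z 0.0425 rect [604.  -16.1] [36.8 66.8] 8.7
tin [279 206  23  20 336] [290.1 215.2] z 0.0419 rect [511.3 -34.3] [53.9 68.3] 10.5
rack [ 346  170   94   92 6418] [398.1 214.3] z 0.0712 rect [ 494.9 -363.5] [307.6 297.1] 83.1
rows of heights rack
[[                   3                    1                   -1
                     3                    1                    0
                    -1                    1                    1
                    61                   61                   63
                    77                  -17                   23
                    55                   95                  122]
 [                   4                   81                    0
                    49                   47                   71
                   
[... 9187 characters left out ...]
         48                   45                   38]
 [                   0                   -1                    2
                    -1                   21                   44
                    45                   37                   33
                    22                   -2                    5]
 [-9223372036854775808                   -2                   -1
                     0                   -2                    2
                     1                   -1                    3
                    -3                    3                    0]]<stdin>:21: RuntimeWarning: invalid value encountered in cast
<stdin>:22: RuntimeWarning: invalid value encountered in cast
```

View pics/crop.png

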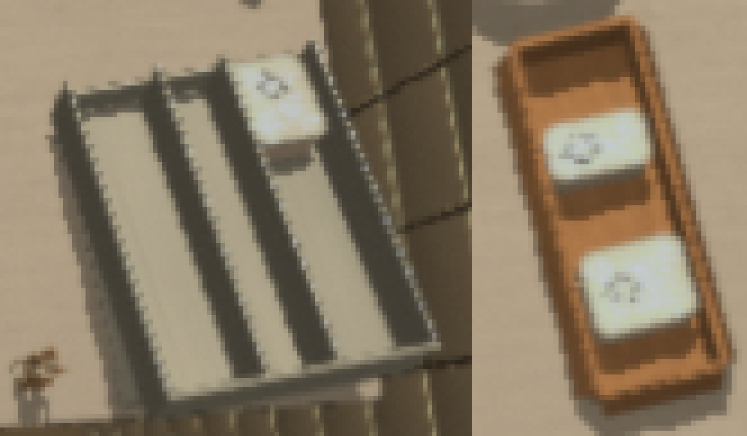

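Request:
move_arm(
  rows=[
    [0, 0, 7, -25, -30, -3, 0],
    [0, 0, 14, -50, -60, -6, 0],
    [0, 0, 21, -75, -90, -10, 0],
    [0, 0, 28, -100, -120, -13, 0],
    [0, 0, 35, -125, -150, -17, 0],
    [0, 0, 42, -150, -182, -20, 0],
    [0, 0, 48, -175, -215, -24, 0],
    [0, 0, 54, -200, -246, -28, 0],
    [0, 0, 57.5, -225, -277, -31, 0],
    [0, 0, 57.5, -250, -307, -34, 0],
    [0, 0, 57.5, -275, -338, -37, 0],
    [0, 0, 57.5, -300, -369, -40, 0],
  ],
)

```text
t: 1.1
tcp_pos: [0.3748, 0.1203, 0.2682]
tool_rot: [0.642, 0.766, -0.0, -0.0]
force: [1.8, -0.2, -0.4]
finger_gap: 1.0
gripper_force: 0.0
```

Request:
move_arm(
  rows=[
    [0, 0, 0, -35, 5, -3, 0],
    [0, 0, 0, -70, 10, -6, 0],
    [0, 0, 0, -105, 15, -9, 0],
    [0, 0, 0, -140, 20, -12, 0],
    [0, 0, 0, -177, 25, -15, 0],
    [0, 0, 0, -177, 25, -15, 0],
  ],
)

```text
t: 1.6
tcp_pos: [0.434, -0.0541, 0.2839]
tool_rot: [0.645, 0.764, -0.0, 0.003]
force: [-0.2, -0.3, -0.2]
finger_gap: 0.999
gripper_force: 0.0
```

```bash
python3 - <<'E'
from h import *
s=snap('wrist'); save(s['img'],'wrist0'); print(-cam(s)[1].T@cam(s)[2],cam(s)[1][2],readout.sense()['tcp_pos'],manip.tip_extent)
E
```

```text
[0.42018529 0.01975727 0.42984593] [ 0.05456583 -0.2952243  -0.95386854] [ 0.432023   -0.05110365  0.2832848 ] 0.025
```

View pics/wrist0.png

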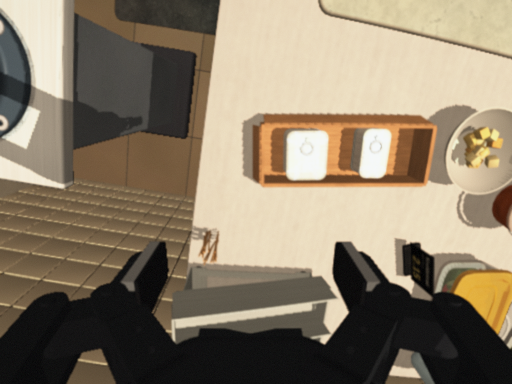

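The wrist view shows the wide tin at (307,154) and the slim tin at (375,152) in the carton. The rack is partly visible at the bottom and the jar is at (208,243).

```bash
cat >> h.py <<'E'
def rects(s,m,name,z=None,mn=40):
    P=cloud(s); n,l,st,c=cv2.connectedComponentsWithStats(m.astype(np.uint8)); out=[]
    for i in range(1,n):
        if st[i,4]<mn: continue
        zz=np.nanmedian(P[l==i][:,2]); v,u=np.nonzero(l==i); W=plane(s,np.c_[u,v],zz if z is None else z)[:,:2].astype(np.float32)
        r=cv2.minAreaRect(W*1000); out.append((c[i],r)); print(name,c[i].round(1),'z',round(float(zz),4),'rect',np.round(r[0],1),np.round(r[1],1),round(r[2],1))
    return out
E
python3 - <<'E'
from h import *
s=load('wrist');P=cloud(s);hsv=cv2.cvtColor(s['img'],cv2.COLOR_RGB2HSV)
x,y,z=np.moveaxis(P,2,0)
roi=np.zeros(z.shape,bool);roi[115:190,255:440]=1
w=rects(s,roi&(hsv[...,1]<60)&(hsv[...,2]>140)&(z>.034),'tin')
rects(s,roi&(z>.03)&(hsv[...,1]>90),'carton',.05)
# two-view triangulation with tin centroids
t=load('top')
for uv,(c,r) in zip([(290.1,215.2),(282,187.8)],sorted(w,key=lambda k:k[0][0])):
    o1,d1=ray(t,uv);o2,d2=ray(s,c);d1,d2=d1[0],d2[0]
    k=np.linalg.lstsq(np.c_[d1,-d2],o2-o1,rcond=None)[0];a=o1+k[0]*d1;b=o2+k[1]*d2;print('tri',a.round(4),b.round(4))
# rack floor plane from top
P=cloud(t);roi=np.zeros(P.shape[:2],bool);roi[186:250,354:420]=1
hs=cv2.cvtColor(t['img'],cv2.COLOR_RGB2HSV)
m=roi&(hs[...,2]>130)&(P[...,2]>.025)&(P[...,2]<.1);Q=P[m]
for _ in range(6):
    A=np.c_[Q[:,:2],np.ones(len(Q))];k=np.linalg.lstsq(A,Q[:,2],rcond=None)[0];e=Q[:,2]-A@k;Q=Q[abs(e)<max(.004,1.5*e.std())]
print('plane',k,len(Q),e.std(),'slope deg',np.degrees(np.arctan(np.hypot(*k[:2]))),'downdir',np.degrees(np.arctan2(-k[1],-k[0])))
# stock tin
m=np.zeros(z.shape,bool);m[176:200,384:410]=1
m&=(hs[...,2]>150)&(P[...,2]>.055)&(P[...,2]<.09);rects(t,m,'stock')
E
```

```text
tin [374.1 152.9] z 0.0427 rect [602.1 -17.8] [39.1 66.9] 8.8
tin [306.2 154.7] z 0.0428 rect [509.9 -36.6] [56.  68.1] 11.8
carton [348.8 149.4] z 0.0477 rect [560.3 -23. ] [243.   92.5] 9.7
tri [ 0.5136 -0.0363  0.0274] [ 0.5129 -0.0375  0.0274]
tri [ 0.6064 -0.0166  0.0328] [ 0.6064 -0.0177  0.0329]
plane [-0.24283465 -0.02868189  0.15923747] 1661 0.0018155847530684538 slope deg 13.740495406258406 downdir 6.736159013348624
stock [396.4 186.5] z 0.0695 rect [ 578.9 -384. ] [64.1 54.1] 10.1
```

Request:
move_arm(
  rows=[
    [0, 0, 0, -35, -4, -7, 0],
    [0, 0, 0, -70, -8, -14, 0],
    [0, 0, 0, -105, -12, -20, 0],
    [0, 0, 0, -140, -15, -27, 0],
    [0, 0, 0, -175, -18, -34, 0],
    [0, 0, 0, -210, -22, -41, 0],
    [0, 0, 0, -240, -25, -47, 0],
    [0, 0, 0, -260, -26, -50, 0],
    [0, 0, 0, -260, -26, -50, 0],
    [0, 0, 0, -260, -26, -50, 0],
  ],
)

```text
t: 2.48
tcp_pos: [0.4501, -0.3077, 0.3324]
tool_rot: [0.643, 0.766, 0.0, -0.001]
force: [0.2, 1.0, -0.8]
finger_gap: 0.996
gripper_force: 0.0
```

```bash
python3 - <<'E'
from h import *
s=snap('wrist'); pickle.dump(s,open('rackw.pkl','wb')); save(s['img'],'wrist1'); print(readout.sense()['tcp_pos'])
E
```

```text
[ 0.44984773 -0.30663082  0.33226515]
```

View pics/wrist1.png

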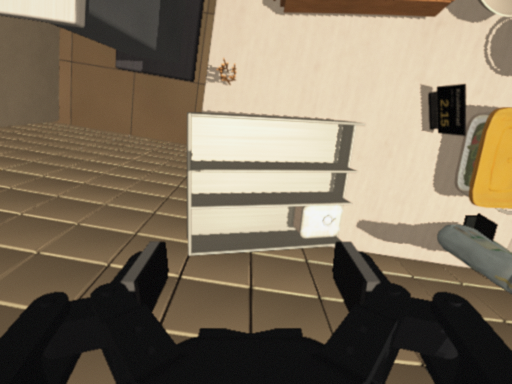

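The rack is seen clearly: outline (188,114) to (362,124) to (335,243) to (190,253). The dividers are at rows about 165 and 202, the back stop is at the right (column ~345), and the stock tin is at (322,220).

```bash
python3 - <<'E'
from h import *
np.set_printoptions(precision=4,suppress=True)
s=load('rackw');P=cloud(s);hs=cv2.cvtColor(s['img'],cv2.COLOR_RGB2HSV)
def pl(Q,n=8):
    for _ in range(n):
        A=np.c_[Q[:,:2],np.ones(len(Q))];k=np.linalg.lstsq(A,Q[:,2],rcond=None)[0];e=Q[:,2]-A@k;Q=Q[abs(e)<max(.003,2*e.std())]
    return k,Q,e.std()
m=np.zeros(P.shape[:2],bool)
m[126:158,205:325]=1;m[174:192,205:325]=1;m[210:228,205:290]=1
Q=P[m];Q=Q[np.isfinite(Q[:,2])]
k,Q,e=pl(Q);print('plane',k,len(Q),e,np.degrees(np.arctan(np.hypot(*k[:2]))),'yaw',np.degrees(np.arctan2(-k[1],-k[0])))
n=np.array([-k[0],-k[1],1]);n/=np.linalg.norm(n)
X=P.reshape(-1,3);h=(X-[0,0,k[2]])@n
roi=np.zeros(P.shape[:2],bool);roi[105:262,180:372]=1
top=roi.ravel()&(h>.048)&(h<.066)&(X[:,0]>.33)
T=X[top]
# yaw: sharpest y histogram of divider tops
best=max(np.arange(0,20,.25),key=lambda a:(np.histogram(T@[-np.sin(np.radians(a)),np.cos(np.radians(a)),0],bins=np.arange(-.7,.0,.002))[0].astype(float)**2).sum())
print('yaw hist',best)
a=np.radians(best);ex,ey=np.array([np.cos(a),np.sin(a)]),np.array([-np.sin(a),np.cos(a)])
yy=T[:,:2]@ey;H,b=np.histogram(yy,bins=np.arange(yy.min(),yy.max()+.002,.002));print([(round(float(bb),3),int(c)) for bb,c in zip(b,H) if c>25])
xx=T[:,:2]@ex;H,b=np.histogram(xx,bins=np.arange(xx.min(),xx.max()+.002,.002));print([(round(float(bb),3),int(c)) for bb,c in zip(b,H) if c>25])
F=X[roi.ravel()&(abs(h)<.004)];fy=F[:,:2]@ey;H,b=np.histogram(fy,bins=np.arange(fy.min(),fy.max()+.003,.003));print('floor y',[(round(float(bb),3),int(c)) for bb,c in zip(b,H) ])
fx=F[:,:2]@ex;print('floor x',np.percentile(fx,[.5,1,5,99,99.5]))
m=np.zeros(P.shape[:2],bool);m[200:240,300:342]=1
rects(s,m&(abs(h.reshape(m.shape)-.038)<.006)&(hs[...,2]>150),'stock')
print(k[2]+.0)
E
```

```text
plane [-0.2491 -0.0303  0.1626] 7499 0.0007960354920820042 14.087339338291022 yaw 6.926848623767783
yaw hist 6.5
[(-0.484, 93), (-0.482, 498), (-0.48, 48), (-0.418, 34), (-0.416, 228), (-0.414, 381), (-0.368, 165), (-0.366, 431), (-0.3, 285), (-0.298, 193)]
[(0.335, 176), (0.337, 256), (0.339, 155), (0.351, 26), (0.357, 26), (0.359, 27), (0.365, 29), (0.369, 26), (0.373, 26), (0.379, 28), (0.385, 27), (0.387, 27), (0.391, 28), (0.399, 28), (0.403, 26), (0.409, 27), (0.419, 27), (0.429, 28)]
floor y [(-0.543, 24), (-0.54, 51), (-0.537, 42), (-0.534, 48), (-0.531, 49), (-0.528, 41), (-0.525, 54), (-0.522, 60), (-0.519, 50), (-0.516, 38), (-0.513, 21), (-0.51, 11), (-0.507, 10), (-0.504, 8), (-0.501, 14), (-0.498, 6), (-0.495, 10), (-0.492, 7), (-0.489, 10), (-0.486, 7), (-0.483, 195), (-0.48, 177), (-0.477, 173), (-0.474, 179), (-0.471, 185), (-0.468, 182), (-0.465, 194), (-0.462, 178), (-0.459, 177), (-0.456, 184), (-0.453, 190), (-0.45, 188), (-0.447, 180), (-0.444, 187), (-0.441, 182), (-0.438, 9), (-0.435, 1), (-0.432, 1), (-0.429, 1), (-0.426, 0), (-0.423, 2), (-0.42, 1), (-0.417, 61), (-0.414, 307), (-0.411, 264), (-0.408, 259), (-0.405, 280), (-0.402, 263), (-0.399, 267), (-0.396, 277), (-0.393, 274), (-0.39, 276), (-0.387, 235), (-0.384, 243), (-0.381, 3), (-0.378, 0), (-0.375, 0), (-0.372, 0), (-0.369, 0), (-0.366, 254), (-0.363, 283), (-0.36, 288), (-0.357, 284), (-0.354, 299), (-0.351, 288), (-0.348, 295), (-0.345, 299), (-0.342, 303), (-0.339, 302), (-0.336, 299), (-0.333, 303), (-0.33, 315), (-0.327, 310), (-0.324, 302), (-0.321, 317), (-0.318, 311), (-0.315, 321), (-0.312, 322), (-0.309, 313), (-0.306, 293), (-0.303, 1), (-0.3, 28)]
floor x [0.3295 0.33   0.3375 0.6392 0.6436]
stock [320.6 221.2] z 0.0707 rect [ 574.7 -387.7] [62.8 52.1] 9.9
0.16261762390040038
```

```bash
cat >> h.py <<'E'
TY=np.radians(6.7); O=np.array([.5946,-.3248,.024])
TR=R.from_euler('z',TY)*R.from_euler('y',np.radians(14))   # tray axes
def tray(p): return O+TR.apply(p)
def inv(p): return TR.inv().apply(np.asarray(p)-O)
def go(p,yaw=None,tilt=False,base=None):
    """shift/turn (tool axes mm, deg) from present pose to p, tool y at yaw deg (tool down) or in tray frame"""
    S=readout.sense(); r=R.from_quat(S['tool_rot'])
    m=r.inv().apply(np.asarray(p)-S['tcp_pos'])*1000
    out=[]
    if yaw is not None:
        for w in (yaw,yaw+180):
            a=np.radians(w); g=R.from_matrix(np.c_[[np.sin(a),-np.cos(a),0],[np.cos(a),np.sin(a),0],[0,0,-1]])
            # tool x = y cross z
            g=R.from_matrix(np.c_[np.cross([np.cos(a),np.sin(a),0],[0,0,-1]),[np.cos(a),np.sin(a),0],[0,0,-1]])
            if tilt: g=TR*g
            out.append((r.inv()*g).as_rotvec(degrees=True).round(1).tolist())
    print('shift',m.round(1).tolist(),'turn',out,'at',S['tcp_pos'].round(4).tolist(),'q6',S['q'][5].round(2),'t',S['t'])
E
python3 -c "
from h import *
go([.5105,-.0355,.16],10)
print(tray([-.08,.058,.028]),tray([-.15,.058,.1]))"
```

```text
Traceback (most recent call last):
  File "h.py", line 41, in go
    a=np.radians(w); g=R.from_matrix(np.c_[[np.sin(a),-np.cos(a),0],[np.cos(a),np.sin(a),0],[0,0,-1]])
                       ~~~~~~~~~~~~~^^^^^^^^^^^^^^^^^^^^^^^^^^^^^^^^^^^^^^^^^^^^^^^^^^^^^^^^^^^^^^^^^^
  File "scipy/spatial/transform/_rotation.pyx", line 1143, in scipy.spatial.transform._rotation.Rotation.from_matrix
ValueError: Non-positive determinant (left-handed or null coordinate frame) in rotation matrix 0: [[ 0.17364818  0.98480775  0.        ]
 [-0.98480775  0.17364818  0.        ]
 [ 0.          0.         -1.        ]].
```

```bash
sed -i '41s/;.*g=R.*$//' h.py; python3 -c "
from h import *
go([.5105,-.0355,.16],10)
print(tray([-.08,.058,.028]),tray([-.15,.058,.1]))"
```

```text
shift [255.8, 107.4, 172.9] turn [[-0.1, -0.2, 0.1], [0.3, -0.1, -179.9]] at [0.4498, -0.3066, 0.3323] q6 -0.98 t 2.5333
[ 0.51746711 -0.27546221  0.07052203] [ 0.46730968 -0.28135435  0.15731786]
```

Request:
move_arm(
  rows=[
    [0, 0, 0, 28, 12, 5, 0.18],
    [0, 0, 0, 60, 25, 15, 0.18],
    [0, 0, 0, 92, 39, 35, 0.18],
    [0, 0, 0, 124, 52, 57, 0.18],
    [0, 0, 0, 156, 65, 80, 0.18],
    [0, 0, 0, 188, 79, 103, 0.18],
    [0, 0, 0, 220, 92, 128, 0.18],
    [0, 0, 0, 245, 103, 152, 0.18],
    [0, 0, 0, 256, 107, 173, 0.18],
    [0, 0, 0, 256, 107, 173, 0.18],
    [0, 0, 0, 256, 107, 173, 0.18],
  ],
)

```text
t: 3.45
tcp_pos: [0.5091, -0.0353, 0.1594]
tool_rot: [0.641, 0.768, -0.001, -0.002]
force: [0.1, 0.1, -0.7]
finger_gap: 0.818
gripper_force: 0.0
```

```bash
python3 -c "
from h import *
go([.5105,-.0355,.034],10)
s=snap('wrist');save(s['img'],'w2')"
```

```text
shift [-0.6, 1.8, 125.4] turn [[-0.2, -0.1, 0.3], [0.2, -0.3, -179.7]] at [0.5091, -0.0353, 0.1594] q6 -0.47 t 3.45
```

View pics/w2.png

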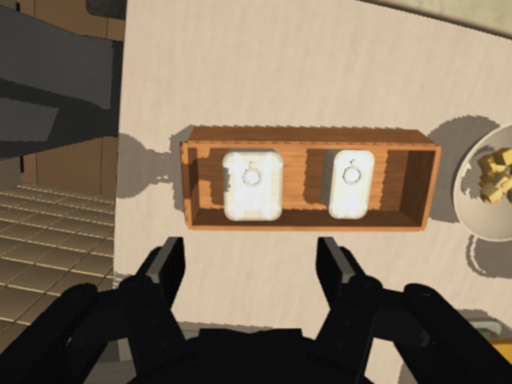

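The view shows the wide tin at (252,185), centred between the fingers (columns 183 and 318), and the slim tin at (352,185). I descend now.

Request:
move_arm(
  rows=[
    [0, 0, 0, 0, 1, 25, 0.18],
    [0, 0, 0, 0, 1, 50, 0.18],
    [0, 0, 0, 0, 1, 75, 0.18],
    [0, 0, 0, 0, 1, 98, 0.18],
    [0, 0, 0, 0, 1, 115, 0.18],
    [0, 0, 0, 0, 1, 125, 0.18],
    [0, 0, 0, 0, 1, 125, 0.18],
    [0, 0, 0, 0, 1, 125, 0.3],
    [0, 0, 0, 0, 1, 125, 0.6],
    [0, 0, 0, 0, 1, 125, 0.6],
    [0, 0, 0, 0, 1, 125, 0.6],
    [0, 0, 0, 0, 1, 125, 0.6],
  ],
  squeeze=40,
)

```text
t: 4.5
tcp_pos: [0.5124, -0.0381, 0.038]
tool_rot: [0.642, 0.767, 0.0, 0.001]
force: [-3.0, -1.0, 12.2]
finger_gap: 0.397
gripper_force: 6.4
```

```bash
python3 -c "
from h import *
S=readout.sense();print(S['finger_gap'],S['gripper_force'],S['force'],S['tcp_pos'])
s=snap('wrist');save(s['img'],'w3')"
```

```text
0.39682230003172975 6.381292116748227 [-2.97510125 -0.95436769 12.1772393 ] [ 0.51240235 -0.03808557  0.03797331]
```

View pics/w3.png

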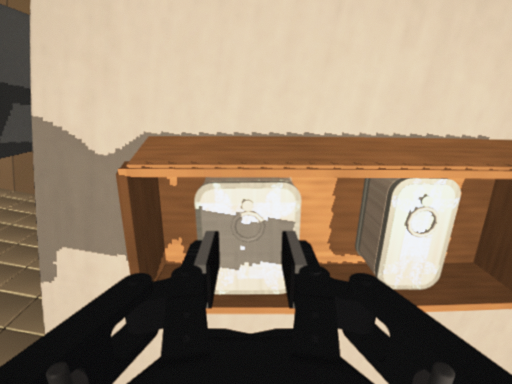

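```bash
python3 -c "
from h import *
np.set_printoptions(precision=3,suppress=True)
s=load('wrist');P=cloud(s)
for v,u in [(200,210),(200,290),(215,250),(280,250),(236,205),(236,210),(240,214),(250,213),(270,210),(290,205),(240,290),(250,294),(275,300),(250,310),(240,420),(280,410),(290,350)]: print(v,u,P[v,u],s['img'][v,u])
"
```

```text
200 210 [ 0.487 -0.016  0.042] [242 235 216]
200 290 [ 0.528 -0.009  0.043] [242 238 222]
215 250 [ 0.509 -0.02   0.045] [233 227 218]
280 250 [ 0.516 -0.061  0.043] [239 230 209]
236 205 [ 0.488 -0.033  0.052] [85 77 71]
236 210 [ 0.49  -0.032  0.053] [80 74 67]
240 214 [ 0.493 -0.032  0.056] [14 12 15]
250 213 [ 0.493 -0.03   0.069] [12 10 10]
270 210 [ 0.494 -0.033  0.081] [12 13 13]
290 205 [ 0.493 -0.041  0.084] [12 10 10]
240 290 [ 0.529 -0.025  0.057] [82 75 68]
250 294 [ 0.53  -0.025  0.068] [84 78 71]
275 300 [ 0.529 -0.024  0.089] [16 15 17]
250 310 [ 0.54  -0.027  0.06 ] [17 17 17]
240 420 [ 0.606 -0.02   0.042] [240 243 249]
280 410 [ 0.609 -0.045  0.043] [240 233 216]
290 350 [ 0.547 -0.023  0.096] [18 17 16]
```

```bash
python3 -c "
from h import *
np.set_printoptions(precision=3,suppress=True)
s=load('rackw');P=cloud(s);t=np.array([.4498,-.3066,.3323]);r=R.from_quat([.643,.766,0,-.001])
for n in ('rackw','wrist'):
  s=load(n);P=cloud(s)
  if n=='wrist': t=readout.sense()['tcp_pos']; r=R.from_quat(readout.sense()['tool_rot'])
  Q=r.inv().apply((P.reshape(-1,3)-t));Q=Q.reshape(P.shape)
  dark=s['img'].max(2)<100
  m=dark&(Q[...,2]<.05)&(abs(Q[...,0])<.03)&(abs(Q[...,1])<.07)&(Q[...,2]>-.1)
  print(n,m.sum(),np.percentile(Q[m],[0,1,50,99,100],axis=0))
" 
```

```text
rackw 36153 [[-0.015 -0.07  -0.1  ]
 [-0.012 -0.068 -0.099]
 [ 0.009  0.001 -0.081]
 [ 0.018  0.068 -0.023]
 [ 0.019  0.07  -0.016]]
wrist 40162 [[-0.03  -0.066 -0.1  ]
 [-0.014 -0.061 -0.099]
 [ 0.011 -0.007 -0.079]
 [ 0.022  0.06   0.024]
 [ 0.03   0.065  0.035]]
```

The picture and depth show both fingertips resting on the wide tin's lid (tips about (217,232) and (283,232), z about 0.045) at TCP z 0.038. The real tips therefore sit about 6–16 mm behind the reported TCP, not 25 mm ahead. I lift, reopen and go deeper, checking as I descend.

Request:
move_arm(
  rows=[
    [0, 0, 0, 0, 0, -15, 0.6],
    [0, 0, 0, 0, 0, -30, 0.4],
    [0, 0, 0, 0, 0, -30, 0.18],
    [0, 0, 0, 0, 0, -30, 0.18],
    [0, 0, 0, 0, 0, -30, 0.18],
    [0, 0, 0, 0, 0, -18, 0.18],
    [0, 0, 0, 0, 0, -5, 0.18],
    [0, 0, 0, 0, 0, 4, 0.18],
    [0, 0, 0, 0, 0, 12, 0.18],
    [0, 0, 0, 0, 0, 20, 0.18],
    [0, 0, 0, 0, 0, 20, 0.18],
    [0, 0, 0, 0, 0, 20, 0.18],
  ],
)

```text
t: 5.55
tcp_pos: [0.5116, -0.0374, 0.0145]
tool_rot: [0.642, 0.766, -0.0, -0.001]
force: [0.2, -0.6, -0.2]
finger_gap: 0.822
gripper_force: 0.0
```

```bash
cat >> h.py <<'E'
def tips(s=None):
    """tool-frame points of the dark fingers nearest the tip, each side"""
    s=s or snap('wrist'); S=readout.sense(); r=R.from_quat(S['tool_rot']); P=cloud(s)
    Q=r.inv().apply(P.reshape(-1,3)-S['tcp_pos']).reshape(P.shape)
    m=(s['img'].max(2)<100)&(abs(Q[...,0])<.025)&(abs(Q[...,1])<.065)&(Q[...,2]>-.06)&(Q[...,2]<.03)
    m=cv2.erode(m.astype(np.uint8),np.ones((3,3)))>0
    for sg in(-1,1):
        k=m&(Q[...,1]*sg>0); q=Q[k]; w=P[k]; i=q[:,2]>np.percentile(q[:,2],97)
        print('tip side',sg,(q[i].mean(0)*1000).round(1),w[i].mean(0).round(4),'inner',(np.percentile(q[i][:,1]*sg,3)*1000).round(1))
E
python3 -c "
from h import *
print(readout.sense()['force'],readout.sense()['tcp_pos'],readout.sense()['finger_gap']);tips()"
```

```text
[ 0.20958135 -0.58424264 -0.23038973] [ 0.511564   -0.03741974  0.01450645] 0.8222347812758596
tip side -1 [  7.4 -60.7   7.4] [ 0.4509 -0.0408  0.0076] inner 60.2
tip side 1 [  1.8  34.4 -16.4] [ 0.5455 -0.0298  0.0314] inner 33.8
```

Request:
move_arm(
  rows=[
    [0, 0, 0, 0, 0, 5, 0.18],
    [0, 0, 0, 0, 0, 10, 0.18],
    [0, 0, 0, 0, 0, 13, 0.18],
    [0, 0, 0, 0, 0, 13, 0.18],
    [0, 0, 0, 0, 0, 13, 0.3],
    [0, 0, 0, 0, 0, 13, 0.6],
    [0, 0, 0, 0, 0, 13, 0.6],
    [0, 0, 0, 0, 0, 13, 0.6],
    [0, 0, 0, 0, 0, 13, 0.6],
  ],
)

```text
t: 6.35
tcp_pos: [0.512, -0.0376, 0.0022]
tool_rot: [0.642, 0.766, 0.0, 0.0]
force: [0.4, -1.0, -0.5]
finger_gap: 0.648
gripper_force: 43.7
```

Request:
move_arm(
  rows=[
    [0, 0, 0, 0, 0, -20, 0.6],
    [0, 0, 0, 0, 0, -50, 0.6],
    [0, 0, 0, 0, 0, -80, 0.6],
    [0, 0, 0, 20, -6, -95, 0.6],
    [0, 0, 0, 50, -15, -95, 0.6],
    [0, 0, 0, 80, -24, -95, 0.6],
    [0, 0, 0, 110, -33, -95, 0.6],
    [0, 0, 0, 135, -41, -90, 0.6],
    [0, 0, 0, 142, -43, -70, 0.6],
    [0, 0, 0, 142, -43, -45, 0.6],
    [0, 0, 0, 142, -43, -20, 0.6],
    [0, 0, 0, 142, -43, -5, 0.6],
  ],
)

```text
t: 7.35
tcp_pos: [0.4439, 0.0952, 0.0054]
tool_rot: [0.642, 0.767, -0.001, -0.001]
force: [-0.8, -0.8, -2.6]
finger_gap: 0.65
gripper_force: 43.6
```

```bash
python3 -c "
from h import *
go([.445,.095,-.0015],10);print(readout.sense()['gripper_force'],readout.sense()['force'])"
```

```text
shift [-0.4, 1.0, 6.9] turn [[-0.1, -0.0, 0.1], [0.0, -0.2, -179.9]] at [0.4439, 0.0952, 0.0054] q6 -0.21 t 7.35
43.63649547100067 [-0.76903812 -0.7564061  -2.59371255]
```

Request:
move_arm(
  rows=[
    [0, 0, 0, 0, 0, 4, 0.6],
    [0, 0, 0, 0, 0, 6.5, 0.6],
    [0, 0, 0, 0, 0, 6.5, 0.4],
    [0, 0, 0, 0, 0, 6.5, 0.15],
    [0, 0, 0, 0, 0, 6.5, 0.1],
    [0, 0, 0, 0, 0, 6.5, 0.1],
    [0, 0, 0, 0, 0, -15, 0.1],
    [0, 0, 0, 0, 0, -45, 0.05],
    [0, 0, -6, 0, 0, -65, 0.05],
    [0, 0, -13, 0, 0, -80, 0.05],
    [0, 0, -20, 0, 0, -80, 0.05],
    [0, 0, -27, 0, 0, -80, 0.05],
  ],
)

```text
t: 8.35
tcp_pos: [0.4459, 0.0948, 0.0892]
tool_rot: [0.443, 0.896, 0.001, 0.002]
force: [-0.4, -0.2, -0.3]
finger_gap: 0.946
gripper_force: 0.0
```

Request:
move_arm(
  rows=[
    [0, 0, -7, 0, 0, 0, 0.05],
    [0, 0, -14, 0, 0, 0, 0.05],
    [0, 0, -21, 0, 0, 0, 0.05],
    [0, 0, -28, 0, 0, 0, 0.05],
    [0, 0, -35, 0, 0, 0, 0.05],
    [0, 0, -42, 0, 0, 0, 0.05],
    [0, 0, -49, 0, 0, 0, 0.05],
    [0, 0, -56, 0, 0, 0, 0.05],
    [0, 0, -63, 0, 0, 0, 0.05],
    [0, 0, -63, 0, 0, 0, 0.05],
  ],
)

```text
t: 9.18
tcp_pos: [0.445, 0.0948, 0.0879]
tool_rot: [-0.089, 0.996, -0.0, 0.001]
force: [-0.2, -0.2, 0.4]
finger_gap: 0.949
gripper_force: 0.0
```

```bash
python3 -c "
from h import *
go([.445,.095,-.0015],100)
s=snap('wrist');save(s['img'],'w4')
P=cloud(s);z=P[...,2];hs=cv2.cvtColor(s['img'],cv2.COLOR_RGB2HSV)
rects(s,(z>.03)&(z<.047)&(hs[...,1]<60)&(hs[...,2]>60),'tin',mn=300)
t=snap('top');P=cloud(t);hs=cv2.cvtColor(t['img'],cv2.COLOR_RGB2HSV)
"
```

```text
shift [0.0, 0.2, 89.4] turn [[-0.0, 0.1, 0.2], [-0.1, -0.0, -179.8]] at [0.445, 0.0948, 0.0879] q6 -1.78 t 9.1833
tin [252.  208.6] z 0.0388 rect [444.2  95.1] [56.3 67.4] 10.2
tin [ 99.5 359.6] z 0.043 rect [606.1 -17.6] [29.4 35. ] 12.8
```

View pics/w4.png

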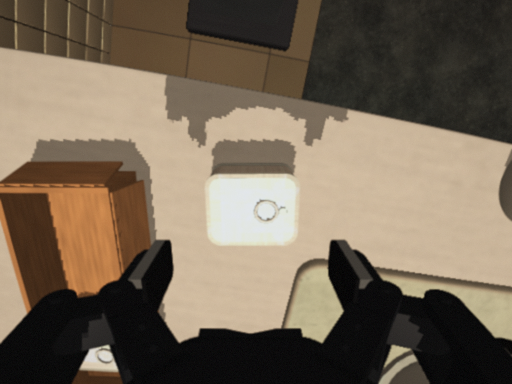

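The wrist view shows the wide tin flat on the counter at (252,210), between the open fingers and clear of carton and board. I grip it by the ends.

Request:
move_arm(
  rows=[
    [0, 0, 0, 0, 0, 20, 0.05],
    [0, 0, 0, 0, 0, 45, 0.05],
    [0, 0, 0, 0, 0, 67, 0.05],
    [0, 0, 0, 0, 0, 82, 0.05],
    [0, 0, 0, 0, 0, 88, 0.05],
    [0, 0, 0, 0, 0, 88, 0.05],
    [0, 0, 0, 0, 0, 88, 0.2],
    [0, 0, 0, 0, 0, 88, 0.4],
    [0, 0, 0, 0, 0, 88, 0.4],
    [0, 0, 0, 0, 0, 88, 0.4],
  ],
)

```text
t: 10.12
tcp_pos: [0.4453, 0.0948, -0.0001]
tool_rot: [-0.087, 0.996, -0.0, 0.001]
force: [-0.2, -0.3, -2.6]
finger_gap: 0.793
gripper_force: 46.3
```

```bash
python3 -c "
from h import *
go(tray([-.10,.058,.12]),6.7-6.7,True)
go([.445,.095,.19],6.7)"
```

```text
shift [-9.6, -377.4, -164.6] turn [[10.8, 11.5, 92.8], [-11.3, 10.6, -86.2]] at [0.4453, 0.0948, -0.0001] q6 -1.78 t 10.1167
shift [-0.0, 0.2, -190.1] turn [[0.1, 0.1, 93.3], [-0.1, 0.1, -86.7]] at [0.4453, 0.0948, -0.0001] q6 -1.78 t 10.1167
```

Request:
move_arm(
  rows=[
    [0.8, 0.8, 6.6, 0, 0, -35, 0.4],
    [1.5, 1.6, 13.3, 0, 0, -72, 0.4],
    [2.3, 2.5, 19.9, 0, -15, -108, 0.4],
    [3.1, 3.3, 26.5, -1, -38, -140, 0.4],
    [3.9, 4.1, 33.1, -2, -68, -165, 0.4],
    [4.6, 4.9, 39.8, -3, -103, -180, 0.4],
    [5.4, 5.8, 46.4, -4, -140, -185, 0.4],
    [6.2, 6.6, 53.0, -5, -178, -185, 0.4],
    [6.9, 7.4, 59.7, -6, -216, -185, 0.4],
    [7.7, 8.2, 66.3, -7, -254, -185, 0.4],
    [8.5, 9.0, 72.9, -8, -292, -185, 0.4],
    [9.3, 9.9, 79.5, -9, -325, -185, 0.4],
  ],
)

```text
t: 11.12
tcp_pos: [0.5103, -0.2259, 0.1845]
tool_rot: [0.571, 0.813, -0.082, -0.072]
force: [0.7, 1.8, -2.1]
finger_gap: 0.792
gripper_force: 47.3
```

```bash
python3 -c "
from h import *
go(tray([-.10,.058,.10]),0,True);print(readout.sense()['gripper_force'])"
```

```text
shift [-49.6, -3.4, 39.7] turn [[1.4, 1.6, 12.9], [-2.3, 2.0, -167.0]] at [0.5103, -0.2259, 0.1845] q6 -0.81 t 11.1167
47.258723974227905
```

Request:
move_arm(
  rows=[
    [0.7, 0.8, 6.5, -16, -1, 5, 0.4],
    [1.4, 1.6, 12.9, -32, -2, 15, 0.4],
    [1.4, 1.6, 12.9, -49.6, -3.4, 27, 0.4],
    [1.4, 1.6, 12.9, -49.6, -3.4, 39.7, 0.4],
    [1.4, 1.6, 12.9, -49.6, -3.4, 39.7, 0.4],
    [1.4, 1.6, 12.9, -49.6, -3.4, 39.7, 0.4],
  ],
)

```text
t: 11.62
tcp_pos: [0.5148, -0.2726, 0.1442]
tool_rot: [0.657, 0.744, -0.091, -0.083]
force: [0.1, 0.5, -2.1]
finger_gap: 0.789
gripper_force: 47.2
```

```bash
python3 -c "
from h import *
np.set_printoptions(precision=4,suppress=True)
go(tray([-.10,.058,.0]),0,True)
s=snap('wrist');pickle.dump(s,open('pre.pkl','wb'));save(s['img'],'w5')
P=cloud(s);Q=inv(P.reshape(-1,3)).reshape(P.shape)
# tin lid in tray frame, lanes from this view
m=(s['img'].min(2)>120)&(abs(Q[...,2]-.138)<.008)&(abs(Q[...,0]+.1)<.05)&(abs(Q[...,1]-.058)<.05)
q=Q[m];print('lid',m.sum(),q.mean(0),q.min(0),q.max(0))
d=(abs(Q[...,2]-.057)<.005)&(Q[...,0]<-.0)&(Q[...,0]>-.22)
H,b=np.histogram(Q[d][:,1],bins=np.arange(-.11,.13,.002));print([(round(float(x),3),int(c)) for x,c in zip(b,H) if c>40])
f=(abs(Q[...,0]+.12)<.1)&(abs(Q[...,1])<.09)&(abs(Q[...,2])<.01);print('floor z',np.median(Q[f][:,2]))
"
```

```text
shift [-3.3, 0.3, 98.9] turn [[-0.1, -0.1, 0.4], [0.2, -0.2, -179.6]] at [0.5148, -0.2726, 0.1442] q6 -0.65 t 11.6167
lid 4406 [-0.0872  0.0689  0.1377] [-0.1347  0.0323  0.1307] [-0.0536  0.0888  0.1409]
[(-0.09, 98), (0.024, 266), (0.026, 234), (0.09, 754), (0.092, 997)]
floor z 0.00044517386458548593
```

View pics/w5.png

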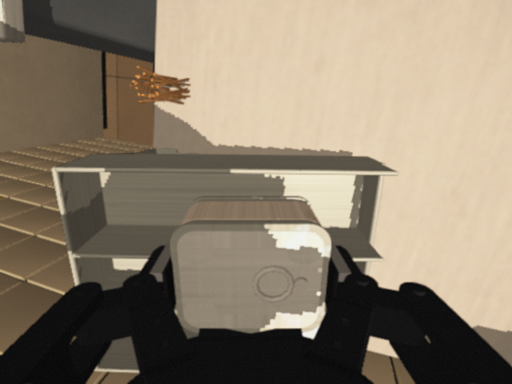

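The tin is held level over the left lane (lid about (250,275)), with the dividers at rows 165 and 245. By depth the lane spans tray y 0.026–0.090 and the tin mid is at 0.0606, so I shift −3 mm and lower.

Request:
move_arm(
  rows=[
    [0, 0, 0.4, -3.2, 0, 5, 0.4],
    [0, 0, 0.4, -3.2, 0, 20, 0.4],
    [0, 0, 0.4, -3.2, 0, 36, 0.4],
    [0, 0, 0.4, -3.2, 0, 36, 0.4],
  ],
)

```text
t: 12.0
tcp_pos: [0.5058, -0.2761, 0.1082]
tool_rot: [0.659, 0.742, -0.092, -0.083]
force: [-0.4, 1.2, -3.4]
finger_gap: 0.788
gripper_force: 47.1
```

```bash
python3 -c "
from h import *
go(tray([-.10,.058,.0]),0,True);print(readout.sense()['force'])"
```

```text
shift [-0.9, 0.7, 61.7] turn [[-0.2, -0.2, 0.1], [0.2, -0.3, -179.9]] at [0.5058, -0.2761, 0.1082] q6 -0.63 t 12.0
[-0.43818332  1.17614217 -3.40537551]
```

Request:
move_arm(
  rows=[
    [0, 0, 0, -0.8, 0, 12, 0.4],
    [0, 0, 0, -0.8, 0, 24, 0.4],
    [0, 0, 0, -0.8, 0, 36, 0.4],
    [0, 0, 0, -0.8, 0, 46, 0.4],
    [0, 0, 0, -0.8, 0, 53, 0.4],
    [0, 0, 0, -0.8, 0, 57, 0.4],
    [0, 0, 0, -0.8, 0, 57, 0.4],
  ],
)

```text
t: 12.58
tcp_pos: [0.4937, -0.2797, 0.0541]
tool_rot: [0.659, 0.742, -0.091, -0.082]
force: [0.2, -0.0, -3.2]
finger_gap: 0.79
gripper_force: 47.3
```

```bash
cat >> h.py <<'E'
def st():
    S=readout.sense(); print('tray',(inv(S['tcp_pos'])*1000).round(1),'F',TR.inv().apply(S['force']).round(1),'gap',round(S['finger_gap'],3),'g',round(S['gripper_force'],1),'t',S['t'])
E
python3 -c "
from h import *
go(tray([-.10,.058,.0]),0,True);st()"
```

```text
shift [1.4, -0.6, 6.3] turn [[-0.1, -0.0, 0.0], [0.0, -0.1, -180.0]] at [0.4937, -0.2797, 0.0541] q6 -0.62 t 12.5833
tray [-99.4  56.6   6.3] F [ 0.9 -0.  -3. ] gap 0.79 g 47.3 t 12.5833
```

Request:
move_arm(
  rows=[
    [0, 0, 0, 1, 0, 3, 0.4],
    [0, 0, 0, 1, 0, 5, 0.4],
    [0, 0, 0, 1, 0, 6.5, 0.4],
    [0, 0, 0, 1, 0, 6.5, 0.4],
  ],
)

```text
t: 12.92
tcp_pos: [0.4923, -0.2791, 0.0483]
tool_rot: [0.659, 0.742, -0.091, -0.081]
force: [-0.6, -0.7, -2.0]
finger_gap: 0.791
gripper_force: 47.3
```

```bash
python3 -c "
from h import *
st()"
```

```text
tray [-99.2  57.3   0.3] F [-0.2 -0.6 -2.1] gap 0.791 g 47.3 t 12.9167
```

Request:
move_arm(
  rows=[
    [0, 0, 0, 0, 0, 1.5, 0.4],
    [0, 0, 0, 0, 0, 1.5, 0.4],
    [0, 0, 0, 0, 0, 1.5, 0.25],
    [0, 0, 0, 0, 0, 1.5, 0.1],
    [0, 0, 0, 0, 0, 1.5, 0.03],
    [0, 0, 0, 0, 0, 1.5, 0.03],
    [0, 0, 0, 0, 0, -15, 0.03],
    [0, 0, 0, 0, 0, -40, 0.03],
    [0, 0, 0, 0, 0, -60, 0.03],
    [0, 0, 0, 0, 0, -60, 0.03],
  ],
)

```text
t: 13.75
tcp_pos: [0.5099, -0.2792, 0.11]
tool_rot: [0.66, 0.742, -0.091, -0.077]
force: [0.3, -1.3, 0.9]
finger_gap: 0.967
gripper_force: 0.0
```

```bash
cat >> h.py <<'E'
def lids(s=None,ymin=-.1,ymax=.1):
    s=s or snap('wrist'); P=cloud(s);Q=inv(P.reshape(-1,3)).reshape(P.shape)
    m=(s['img'].min(2)>70)&(abs(Q[...,2]-.038)<.007)&(Q[...,0]<0.01)&(Q[...,0]>-.22)&(Q[...,1]>ymin)&(Q[...,1]<ymax)
    n,l,stt,c=cv2.connectedComponentsWithStats(m.astype(np.uint8))
    for i in range(1,n):
        if stt[i,4]<150: continue
        q=Q[l==i]; r=cv2.minAreaRect((q[:,:2]*1000).astype(np.float32)); print('lid n',stt[i,4],'mean z',q[:,2].mean().round(4),'lo',np.percentile(q,1,axis=0).round(4),'hi',np.percentile(q,99,axis=0).round(4),'rect',np.round(r[0],1),np.round(r[1],1),round(r[2],1))
E
python3 -c "
from h import *
st();lids();print('top');lids(snap('top'))
go(tray([-.17,.058,.06]),0,True)"
```

```text
tray [-97.3  55.2  64.3] F [-0.1 -1.4  0.9] gap 0.967 g 0.0 t 13.75
lid n 1651 mean z 0.0382 lo [-0.2173  0.0926  0.0311] hi [-0.0021  0.094   0.0449] rect [-109.2   93.1] [  1.1 221.5] 89.7
lid n 9450 mean z 0.0386 lo [-0.1448  0.0255  0.0321] hi [-0.0497  0.0838  0.044 ] rect [-97.1  54.7] [ 59.8 111.7] 89.7
lid n 636 mean z 0.0337 lo [-0.0127  0.0249  0.0311] hi [0.0026 0.0827 0.0441] rect [ 0.1 53.1] [59.6 15.2] 79.0
lid n 530 mean z 0.0381 lo [-0.2197  0.0256  0.0311] hi [-0.182   0.0276  0.0449] rect [-200.7   26.4] [ 2.4 38.6] 88.9
lid n 1823 mean z 0.0375 lo [-0.1646 -0.0241  0.0312] hi [-0.0307 -0.0215  0.0448] rect [-97.5 -23.1] [  4.1 143.1] 90.0
top
shift [1.1, -71.0, 0.7] turn [[0.1, 0.1, 0.0], [-0.1, 0.1, -180.0]] at [0.5072, -0.2777, 0.107] q6 -0.63 t 13.85
```

Request:
move_arm(
  rows=[
    [0, 0, 0, 0, -25, 0, 0.5],
    [0, 0, 0, 1, -50, 0, 1],
    [0, 0, 0, 1, -71, 0, 1],
    [0, 0, 0, 1, -71, 0, 1],
    [0, 0, 0, 1, -71, 0, 1],
    [0, 0, 0, 1, -71, 0, 1],
    [0, 0, 0, 1, -71, 15, 1],
    [0, 0, 0, 1, -71, 30, 1],
    [0, 0, 0, 1, -71, 40, 1],
    [0, 0, 0, 1, -71, 45, 1],
    [0, 0, 0, 1, -71, 45, 1],
  ],
)

```text
t: 14.77
tcp_pos: [0.4271, -0.2852, 0.0785]
tool_rot: [0.659, 0.742, -0.091, -0.082]
force: [-0.3, 0.0, 0.5]
finger_gap: -0.002
gripper_force: 0.0
```

```bash
python3 -c "
from h import *
st();tips();go(tray([-.0825,.058,.014]),0,True)"
```

```text
tray [-170.2   58.9   13.7] F [-0.4  0.   0.4] gap -0.002 g 0.0 t 14.7667
tip side -1 [  8.9  -5.8 -11.2] [ 0.4237 -0.2771  0.0915] inner 0.4
tip side 1 [  8.7   5.  -11.5] [ 0.4341 -0.276   0.0892] inner 0.1
shift [-0.5, 87.4, 0.5] turn [[-0.1, -0.0, 0.1], [0.1, -0.1, -179.9]] at [0.4276, -0.2856, 0.0793] q6 -0.68 t 14.8167
```

Request:
move_arm(
  rows=[
    [0, 0, 0, -0.5, 10, 0, 1],
    [0, 0, 0, -0.5, 18, 0, 1],
    [0, 0, 0, -0.5, 25, 0, 1],
    [0, 0, 0, -0.5, 32, 0, 1],
    [0, 0, 0, -0.5, 39, 0, 1],
    [0, 0, 0, -0.5, 46, 0, 1],
    [0, 0, 0, -0.5, 53, 0, 1],
    [0, 0, 0, -0.5, 60, 0, 1],
    [0, 0, 0, -0.5, 67, 0, 1],
    [0, 0, 0, -0.5, 74, 0, 1],
    [0, 0, 0, -0.5, 79, 0, 1],
    [0, 0, 0, -0.5, 82, 0, 1],
  ],
)

```text
t: 15.82
tcp_pos: [0.5073, -0.2769, 0.0599]
tool_rot: [0.659, 0.742, -0.091, -0.081]
force: [-1.7, -0.1, 1.7]
finger_gap: -0.003
gripper_force: 0.9
```

```bash
python3 -c "
from h import *
st();lids(ymin=.026,ymax=.09)"
```

```text
tray [-87.4  57.8  15.2] F [-2.   0.1  1.2] gap -0.003 g 0.9 t 15.8167
lid n 10362 mean z 0.0382 lo [-0.0731  0.032   0.0315] hi [0.0013 0.0825 0.041 ] rect [-36.1  54.9] [57.3 77.4] 89.7
lid n 1171 mean z 0.0376 lo [-0.2197  0.026   0.0312] hi [-0.1672  0.0277  0.0449] rect [-192.5   27. ] [ 2.  54.9] 90.0
```

Request:
move_arm(
  rows=[
    [0, 0, 0, 0, 2, 0, 1],
    [0, 0, 0, 0, 4, 0, 1],
    [0, 0, 0, 0, 6, 0, 1],
    [0, 0, 0, 0, 6, 0, 1],
  ],
)

```text
t: 16.2
tcp_pos: [0.5124, -0.2762, 0.0585]
tool_rot: [0.659, 0.742, -0.091, -0.081]
force: [-0.0, 1.0, -0.3]
finger_gap: 0.0
gripper_force: 0.3
```

```bash
python3 -c "
from h import *
st();lids(ymin=.026,ymax=.09)"
```

```text
tray [-82.1  57.8  15.1] F [ 0.2  1.  -0.3] gap 0.0 g 0.3 t 16.2
lid n 9636 mean z 0.0386 lo [-0.0678  0.0341  0.037 ] hi [-0.0015  0.0824  0.041 ] rect [-33.7  54.9] [56.7 71.5] 89.2
lid n 855 mean z 0.0366 lo [-0.2184  0.026   0.0311] hi [-0.1616  0.0278  0.0447] rect [-189.7   27. ] [59.7  2.1] 0.0
```

Request:
move_arm(
  rows=[
    [0, 0, 0, 0, 2, 0, 1],
    [0, 0, 0, 0, 3.5, 0, 1],
    [0, 0, 0, 0, 5, 0, 1],
    [0, 0, 0, 0, 5, 0, 1],
  ],
)

```text
t: 16.58
tcp_pos: [0.5126, -0.2759, 0.0585]
tool_rot: [0.659, 0.742, -0.095, -0.085]
force: [-10.8, -2.1, 7.9]
finger_gap: 0.004
gripper_force: 6.2
```

```bash
python3 -c "
from h import *
st();lids(ymin=.026,ymax=.09)"
```

```text
tray [-81.9  58.2  15.2] F [-12.6  -0.8   5. ] gap 0.004 g 6.2 t 16.5833
lid n 9575 mean z 0.0386 lo [-0.0676  0.0348  0.0371] hi [-0.0015  0.0825  0.0411] rect [-33.5  54.7] [57.  71.2] 89.7
lid n 713 mean z 0.035 lo [-0.2191  0.026   0.0311] hi [-0.161   0.0276  0.0396] rect [-189.5   27. ] [ 2.  60.9] 90.0
lid n 274 mean z 0.0428 lo [-0.213   0.026   0.0403] hi [-0.1678  0.0277  0.0449] rect [-190.   27.] [ 1.9 47. ] 90.0
```

Request:
move_arm(
  rows=[
    [0, 0, 0, 0, -8, 0, 1],
    [0, 0, 0, 0, -15, 0, 1],
    [0, 0, 0, 0, -15, -30, 1],
    [0, 0, 0, 0, -15, -65, 0.7],
    [0, 0, 0, 0, -15, -100, 0.41],
    [0, 0, 0, 0, -15, -110, 0.41],
  ],
)

```text
t: 17.13
tcp_pos: [0.5331, -0.2761, 0.1731]
tool_rot: [0.66, 0.742, -0.09, -0.075]
force: [0.8, -0.7, 0.3]
finger_gap: 0.418
gripper_force: 0.0
```

```bash
python3 -c "
from h import *
st();go([.604,-.0175,.12],10)"
```

```text
tray [-89.8  55.5 131.2] F [ 0.6 -0.8  0.5] gap 0.418 g 0.0 t 17.1333
shift [248.8, 110.0, 26.4] turn [[-13.5, 0.0, -3.3], [0.1, 20.7, 175.5]] at [0.5331, -0.2761, 0.1731] q6 -0.64 t 17.1333
```

Request:
move_arm(
  rows=[
    [-4.5, 0, -1.1, 30, 13, 0, 0.41],
    [-9, 0, -2.2, 62, 27, 2, 0.41],
    [-13.5, 0, -3.3, 95, 41, 5, 0.41],
    [-13.5, 0, -3.3, 130, 57, 9, 0.41],
    [-13.5, 0, -3.3, 165, 73, 13, 0.41],
    [-13.5, 0, -3.3, 200, 89, 18, 0.41],
    [-13.5, 0, -3.3, 232, 103, 23, 0.41],
    [-13.5, 0, -3.3, 248.8, 110, 26.4, 0.41],
    [-13.5, 0, -3.3, 248.8, 110, 26.4, 0.41],
    [-13.5, 0, -3.3, 248.8, 110, 26.4, 0.41],
  ],
)

```text
t: 17.97
tcp_pos: [0.5992, -0.0144, 0.1148]
tool_rot: [0.642, 0.767, -0.001, -0.006]
force: [0.6, -0.5, 0.1]
finger_gap: 0.59
gripper_force: 0.0
```

```bash
python3 -c "
from h import *
s=snap('wrist');P=cloud(s);z=P[...,2];hs=cv2.cvtColor(s['img'],cv2.COLOR_RGB2HSV)
r=rects(s,(z>.034)&(z<.05)&(hs[...,1]<60)&(hs[...,2]>60),'tin',mn=300)
tips(s);st();go([.604,-.0175,.002],10)"
```

```text
tin [431.5 166. ] z 0.0458 rect [737.6  22.6] [123.8  69.3] 70.3
tin [255.6 203.3] z 0.0428 rect [603.2 -18.5] [36.9 67.5] 9.5
tip side -1 [  7.  -26.9 -13. ] [ 0.5719 -0.0135  0.1286] inner 25.5
tip side 1 [  7.3  26.1 -12.9] [ 0.624  -0.0039  0.128 ] inner 24.2
tray [ 17.6 306.6  98.5] F [0.  0.1 0.3] gap 0.592 g 0.0 t 18.0167
shift [-3.5, 5.1, 113.2] turn [[-0.5, -0.4, 0.1], [0.6, -0.8, -179.9]] at [0.5994, -0.0156, 0.1153] q6 -0.39 t 18.0167
```

Request:
move_arm(
  rows=[
    [-0.5, -0.4, 0, -3.5, 4.5, 15, 0.41],
    [-0.5, -0.4, 0, -3.5, 4.5, 40, 0.41],
    [-0.5, -0.4, 0, -3.5, 4.5, 65, 0.41],
    [-0.5, -0.4, 0, -3.5, 4.5, 85, 0.41],
    [-0.5, -0.4, 0, -3.5, 4.5, 100, 0.41],
    [-0.5, -0.4, 0, -3.5, 4.5, 110, 0.41],
    [-0.5, -0.4, 0, -3.5, 4.5, 113, 0.41],
    [-0.5, -0.4, 0, -3.5, 4.5, 113, 0.41],
    [-0.5, -0.4, 0, -3.5, 4.5, 113, 0.6],
    [-0.5, -0.4, 0, -3.5, 4.5, 113, 0.75],
    [-0.5, -0.4, 0, -3.5, 4.5, 113, 0.75],
    [-0.5, -0.4, 0, -3.5, 4.5, 113, 0.75],
  ],
)

```text
t: 19.02
tcp_pos: [0.6042, -0.0177, 0.0035]
tool_rot: [0.643, 0.766, 0.0, 0.001]
force: [0.9, -1.8, 1.3]
finger_gap: 0.445
gripper_force: 41.5
```

```bash
python3 -c "
from h import *
st();go([.445,.095,.1],10)"
```

```text
tray [ 49.  303.9  -8.9] F [ 0.3 -1.9  1.4] gap 0.445 g 41.5 t 19.0167
shift [138.6, -137.0, -96.9] turn [[0.1, 0.0, 0.0], [-0.1, 0.2, -180.0]] at [0.6042, -0.0177, 0.0035] q6 -0.39 t 19.0167
```

Request:
move_arm(
  rows=[
    [0, 0, 0, 0, 0, -20, 0.75],
    [0, 0, 0, 0, 0, -50, 0.75],
    [0, 0, 0, 0, -10, -82, 0.75],
    [0, 0, 0, 0, -35, -97, 0.75],
    [0, 0, 0, 0, -70, -97, 0.75],
    [0, 0, 0, 0, -105, -97, 0.75],
    [0, 0, 0, 15, -130, -97, 0.75],
    [0, 0, 0, 45, -137, -97, 0.75],
    [0, 0, 0, 80, -137, -97, 0.75],
    [0, 0, 0, 115, -137, -90, 0.75],
    [0, 0, 0, 138, -137, -70, 0.75],
    [0, 0, 0, 138.6, -137, -45, 0.75],
  ],
)

```text
t: 20.02
tcp_pos: [0.4441, 0.0986, 0.0487]
tool_rot: [0.641, 0.768, 0.001, 0.001]
force: [0.3, 0.6, -0.2]
finger_gap: 0.441
gripper_force: 41.2
```

```bash
python3 -c "
from h import *
st();go([.445,.095,-.0005],10)"
```

```text
tray [-1.031e+02  4.381e+02 -2.000e-01] F [ 0.4  0.5 -0.1] gap 0.441 g 41.2 t 20.0167
shift [-3.7, 0.0, 49.2] turn [[0.2, 0.0, 0.3], [-0.0, 0.3, -179.7]] at [0.4441, 0.0986, 0.0487] q6 -0.21 t 20.0167
```

Request:
move_arm(
  rows=[
    [0, 0, 0, -3, 0, 18, 0.75],
    [0, 0, 0, -3, 0, 33, 0.75],
    [0, 0, 0, -3, 0, 43, 0.75],
    [0, 0, 0, -3, 0, 48, 0.75],
    [0, 0, 0, -3, 0, 49.5, 0.75],
    [0, 0, 0, -3, 0, 49.5, 0.75],
    [0, 0, 0, -3, 0, 49.5, 0.6],
    [0, 0, 0, -3, 0, 49.5, 0.4],
    [0, 0, 0, -3, 0, 49.5, 0.35],
    [0, 0, 0, -3, 0, 30, 0.3],
    [0, 0, 0, -3, 0, -5, 0.1],
    [0, 0, 0, -3, 0, -35, 0.05],
  ],
)

```text
t: 21.02
tcp_pos: [0.4448, 0.0921, 0.0832]
tool_rot: [0.643, 0.766, -0.0, -0.001]
force: [1.1, -0.0, 0.4]
finger_gap: 0.943
gripper_force: 0.0
```

Request:
move_arm(
  rows=[
    [0, 0, -7, 0, 0, 0, 0.05],
    [0, 0, -14, 0, 0, 0, 0.05],
    [0, 0, -21, 0, 0, 0, 0.05],
    [0, 0, -28, 0, 0, 0, 0.05],
    [0, 0, -35, 0, 0, 0, 0.05],
    [0, 0, -42, 0, 0, 0, 0.05],
    [0, 0, -49, 0, 0, 0, 0.05],
    [0, 0, -56, 0, 0, 0, 0.05],
    [0, 0, -63, 0, 0, 0, 0.05],
    [0, 0, -70, 0, 0, 0, 0.05],
    [0, 0, -77, 0, 0, 0, 0.05],
    [0, 0, -84, 0, 0, 0, 0.05],
  ],
)

```text
t: 22.02
tcp_pos: [0.4454, 0.0921, 0.0826]
tool_rot: [-0.038, 0.999, -0.0, 0.0]
force: [-0.3, 0.4, -0.3]
finger_gap: 0.952
gripper_force: 0.0
```

Request:
move_arm(
  rows=[
    [0, 0, -6, 0, 0, 0, 0.05],
    [0, 0, -6, 0, 0, 0, 0.05],
  ],
)

```text
t: 22.18
tcp_pos: [0.4454, 0.0921, 0.0826]
tool_rot: [-0.088, 0.996, -0.0, 0.0]
force: [0.4, -0.3, -0.1]
finger_gap: 0.948
gripper_force: 0.0
```

```bash
python3 -c "
from h import *
s=snap('wrist');P=cloud(s);z=P[...,2];hs=cv2.cvtColor(s['img'],cv2.COLOR_RGB2HSV)
r=rects(s,(z>.03)&(z<.046)&(hs[...,1]<60)&(hs[...,2]>60),'tin',mn=300)
c=r[0][1][0];st();go([c[0]/1000,c[1]/1000,-.0005],100)"
```

```text
tin [252.4 211.4] z 0.0388 rect [443.8  92.6] [38.8 67.4] 8.7
tray [-110.8  431.5   32.8] F [-0.2  0.1  0.7] gap 0.951 g 0.0 t 22.2333
shift [1.5, 0.7, 83.1] turn [[-0.0, 0.0, -0.1], [0.1, 0.0, 179.9]] at [0.4453, 0.0921, 0.0826] q6 -1.79 t 22.2333
```

Request:
move_arm(
  rows=[
    [0, 0, 0, 1.5, 0.5, 20, 0.05],
    [0, 0, 0, 1.5, 0.5, 45, 0.05],
    [0, 0, 0, 1.5, 0.5, 65, 0.05],
    [0, 0, 0, 1.5, 0.5, 78, 0.05],
    [0, 0, 0, 1.5, 0.5, 82.5, 0.05],
    [0, 0, 0, 1.5, 0.5, 82.5, 0.05],
    [0, 0, 0, 1.5, 0.5, 82.5, 0.2],
    [0, 0, 0, 1.5, 0.5, 82.5, 0.4],
    [0, 0, 0, 1.5, 0.5, 82.5, 0.4],
    [0, 0, 0, 1.5, 0.5, 82.5, 0.4],
  ],
)

```text
t: 23.07
tcp_pos: [0.444, 0.0925, 0.0007]
tool_rot: [-0.087, 0.996, -0.0, 0.001]
force: [1.0, -0.1, -0.9]
finger_gap: 0.788
gripper_force: 45.8
```

```bash
python3 -c "
from h import *
st();go(tray([-.10,0,.11]),0,True)"
```

```text
tray [-92.3 432.  -47. ] F [ 1.1 -0.2 -0.7] gap 0.788 g 45.8 t 23.0667
shift [-5.9, -433.1, -154.1] turn [[10.8, 11.5, 92.8], [-11.3, 10.7, -86.2]] at [0.444, 0.0925, 0.0007] q6 -1.79 t 23.0667
```

Same carry path as before.

Request:
move_arm(
  rows=[
    [0.8, 0.8, 6.6, 0, 0, -35, 0.4],
    [1.5, 1.6, 13.3, 0, 0, -72, 0.4],
    [2.3, 2.5, 19.9, 0, -15, -108, 0.4],
    [3.1, 3.3, 26.5, -1, -38, -140, 0.4],
    [3.9, 4.1, 33.1, -2, -68, -165, 0.4],
    [4.6, 4.9, 39.8, -3, -103, -180, 0.4],
    [5.4, 5.8, 46.4, -4, -140, -185, 0.4],
    [6.2, 6.6, 53.0, -5, -178, -185, 0.4],
    [6.9, 7.4, 59.7, -5, -216, -185, 0.4],
    [7.7, 8.2, 66.3, -5, -254, -185, 0.4],
    [8.5, 9.0, 72.9, -5, -292, -185, 0.4],
    [9.3, 9.9, 79.5, -6, -325, -185, 0.4],
  ],
)

```text
t: 24.07
tcp_pos: [0.5055, -0.2288, 0.1854]
tool_rot: [0.572, 0.813, -0.082, -0.073]
force: [0.5, 0.4, -0.8]
finger_gap: 0.788
gripper_force: 46.3
```

```bash
python3 -c "
from h import *
st();go(tray([-.10,0,.10]),0,True)"
```

```text
tray [-114.   105.7  137.9] F [ 0.7  0.4 -0.7] gap 0.788 g 46.3 t 24.0667
shift [-105.0, -10.7, 40.8] turn [[1.4, 1.6, 12.9], [-2.3, 2.0, -167.1]] at [0.5055, -0.2288, 0.1854] q6 -0.82 t 24.0667
```

Request:
move_arm(
  rows=[
    [0.7, 0.8, 6.5, -25, -3, 0, 0.4],
    [1.4, 1.6, 12.9, -50, -6, 5, 0.4],
    [1.4, 1.6, 12.9, -78, -8, 15, 0.4],
    [1.4, 1.6, 12.9, -104, -10.7, 28, 0.4],
    [1.4, 1.6, 12.9, -105, -10.7, 41, 0.4],
    [1.4, 1.6, 12.9, -105, -10.7, 41, 0.4],
    [1.4, 1.6, 12.9, -105, -10.7, 41, 0.4],
  ],
)

```text
t: 24.65
tcp_pos: [0.5221, -0.3301, 0.1437]
tool_rot: [0.657, 0.744, -0.091, -0.083]
force: [-0.1, 0.5, -1.0]
finger_gap: 0.787
gripper_force: 46.3
```

```bash
python3 -c "
from h import *
np.set_printoptions(precision=4,suppress=True)
s=snap('wrist');st();go(tray([-.10,0,.0]),0,True)
P=cloud(s);Q=inv(P.reshape(-1,3)).reshape(P.shape)
m=(s['img'].min(2)>90)&(abs(Q[...,2]-.138)<.008)&(abs(Q[...,0]+.1)<.05)&(abs(Q[...,1])<.05)
q=Q[m];print('lid',m.sum(),q.mean(0),np.percentile(q,1,axis=0),np.percentile(q,99,axis=0),cv2.minAreaRect((q[:,:2]*1000).astype(np.float32)))
d=(abs(Q[...,2]-.057)<.005)&(Q[...,0]<-.0)&(Q[...,0]>-.22)
H,b=np.histogram(Q[d][:,1],bins=np.arange(-.11,.13,.001));print([(round(float(x),3),int(c)) for x,c in zip(b,H) if c>40])
"
```

```text
tray [-98.9   3.3  99.6] F [-0.7  0.2 -1.4] gap 0.789 g 46.3 t 24.7
shift [-3.4, -1.0, 99.6] turn [[-0.1, -0.1, 0.4], [0.1, -0.1, -179.6]] at [0.5228, -0.33, 0.1446] q6 -0.71 t 24.7
lid 9239 [-0.099   0.0019  0.1366] [-0.1311 -0.0161  0.1352] [-0.0681  0.019   0.139 ] ((-92.81031799316406, 1.1323471069335938), (80.72266387939453, 38.75062942504883), 0.575642466545105)
[(-0.092, 112), (-0.091, 236), (-0.09, 301), (-0.089, 47), (-0.026, 43), (-0.025, 112), (-0.024, 187), (-0.023, 292), (0.023, 295), (0.024, 431), (0.025, 676), (0.026, 358), (0.089, 128), (0.09, 565), (0.091, 625), (0.092, 521), (0.093, 107)]
```

Request:
move_arm(
  rows=[
    [0, 0, 0.4, -1.6, 0, 10, 0.4],
    [0, 0, 0.4, -1.6, 0, 24, 0.4],
    [0, 0, 0.4, -1.6, 0, 36, 0.4],
    [0, 0, 0.4, -1.6, 0, 36, 0.4],
  ],
)

```text
t: 25.03
tcp_pos: [0.5132, -0.3316, 0.1079]
tool_rot: [0.659, 0.742, -0.091, -0.083]
force: [0.2, 0.7, -2.0]
finger_gap: 0.794
gripper_force: 46.3
```

```bash
python3 -c "
from h import *
np.set_printoptions(precision=4,suppress=True)
st();go(tray([-.10,0.0015,.0]),0,True)
s=snap('wrist');P=cloud(s);Q=inv(P.reshape(-1,3)).reshape(P.shape)
m=(s['img'].min(2)>90)&(abs(Q[...,2]-.101)<.006)&(abs(Q[...,0]+.1)<.025)&(abs(Q[...,1])<.05)
q=Q[m];print('lid',m.sum(),q.mean(0),np.percentile(q,1,axis=0),np.percentile(q,99,axis=0))
"
```

```text
tray [-99.5   2.8  61.6] F [ 0.8  0.6 -1.9] gap 0.794 g 46.3 t 25.0333
shift [-1.5, -0.3, 61.6] turn [[-0.2, -0.2, 0.1], [0.3, -0.3, -179.9]] at [0.5132, -0.3316, 0.1079] q6 -0.7 t 25.0333
lid 7533 [-0.0997  0.0018  0.0997] [-0.1245 -0.0168  0.0983] [-0.0755  0.0189  0.1021]
```

Request:
move_arm(
  rows=[
    [0, 0, 0, -1, 0, 12, 0.4],
    [0, 0, 0, -1, 0, 24, 0.4],
    [0, 0, 0, -1, 0, 36, 0.4],
    [0, 0, 0, -1, 0, 46, 0.4],
    [0, 0, 0, -1, 0, 53, 0.4],
    [0, 0, 0, -1, 0, 57, 0.4],
    [0, 0, 0, -1, 0, 59, 0.4],
    [0, 0, 0, -1, 0, 59, 0.4],
  ],
)

```text
t: 25.75
tcp_pos: [0.5006, -0.3361, 0.052]
tool_rot: [0.66, 0.742, -0.091, -0.081]
force: [-0.1, -0.0, -1.9]
finger_gap: 0.788
gripper_force: 46.3
```

```bash
python3 -c "
from h import *
st();go(tray([-.10,0.0015,.0]),0,True)"
```

```text
tray [-98.6  -0.3   4.2] F [ 0.4 -0.  -1.9] gap 0.788 g 46.3 t 25.75
shift [1.8, -1.4, 4.2] turn [[-0.0, -0.0, -0.0], [-0.0, 0.0, 180.0]] at [0.5006, -0.3361, 0.052] q6 -0.69 t 25.75
```

Request:
move_arm(
  rows=[
    [0, 0, 0, 1, 0, 2, 0.4],
    [0, 0, 0, 1, 0, 4, 0.4],
    [0, 0, 0, 1, 0, 5.5, 0.4],
    [0, 0, 0, 1, 0, 5.5, 0.4],
    [0, 0, 0, 1, 0, 5.5, 0.25],
    [0, 0, 0, 1, 0, 5.5, 0.1],
    [0, 0, 0, 1, 0, 5.5, 0.03],
    [0, 0, 0, 1, 0, 5.5, 0.03],
    [0, 0, 0, 1, 0, -12, 0.03],
    [0, 0, 0, 1, 0, -35, 0.03],
    [0, 0, 0, 1, 0, -56, 0.03],
    [0, 0, 0, 1, 0, -56, 0.03],
  ],
)

```text
t: 26.75
tcp_pos: [0.5171, -0.3354, 0.1104]
tool_rot: [0.66, 0.742, -0.091, -0.077]
force: [0.5, -1.2, 0.1]
finger_gap: 0.967
gripper_force: 0.0
```

```bash
python3 -c "
from h import *
st();lids(ymin=-.021,ymax=.021);go(tray([-.17,0.0005,.06]),0,True)"
```

```text
tray [-96.8  -1.5  64.9] F [ 0.4 -1.2  0.2] gap 0.967 g 0.0 t 26.75
lid n 5314 mean z 0.0386 lo [-0.1315 -0.0204  0.037 ] hi [-0.0661  0.0168  0.041 ] rect [-98.8  -1.8] [38.2 67.7] 89.9
lid n 285 mean z 0.0322 lo [-0.0023 -0.0205  0.0311] hi [0.0025 0.0145 0.0337] rect [ 0.1 -2.9] [36.   4.9] 89.9
shift [1.1, -72.5, 2.6] turn [[0.2, 0.2, -0.0], [0.4, -0.3, 180.0]] at [0.5158, -0.3347, 0.1086] q6 -0.7 t 26.8
```

Seated flat. Now the same push.

Request:
move_arm(
  rows=[
    [0, 0, 0, 0, -25, 0, 0.5],
    [0, 0, 0, 1, -50, 0, 1],
    [0, 0, 0, 1, -71, 0, 1],
    [0, 0, 0, 1, -71, 0, 1],
    [0, 0, 0, 1, -71, 0, 1],
    [0, 0, 0, 1, -71, 0, 1],
    [0, 0, 0, 1, -71, 15, 1],
    [0, 0, 0, 1, -71, 30, 1],
    [0, 0, 0, 1, -71, 40, 1],
    [0, 0, 0, 1, -71, 45, 1],
    [0, 0, 0, 1, -71, 45, 1],
  ],
)

```text
t: 27.72
tcp_pos: [0.4343, -0.3411, 0.0786]
tool_rot: [0.659, 0.742, -0.091, -0.082]
force: [-0.1, -0.7, 0.2]
finger_gap: 0.002
gripper_force: 0.0
```

Request:
move_arm(
  rows=[
    [0, 0, 0, 0, 10, 0, 1],
    [0, 0, 0, 0, 18, 0, 1],
    [0, 0, 0, 0, 25, 0, 1],
    [0, 0, 0, 0, 32, 0, 1],
    [0, 0, 0, 0, 39, 0, 1],
    [0, 0, 0, 0, 46, 0, 1],
    [0, 0, 0, 0, 53, 0, 1],
    [0, 0, 0, 0, 60, 0, 1],
    [0, 0, 0, 0, 67, 0, 1],
    [0, 0, 0, 0, 74, 0, 1],
    [0, 0, 0, 0, 79, 0, 1],
    [0, 0, 0, 0, 82, 0, 1],
  ],
)

```text
t: 28.72
tcp_pos: [0.5145, -0.3325, 0.0601]
tool_rot: [0.66, 0.742, -0.091, -0.081]
force: [-1.4, -0.2, 1.2]
finger_gap: -0.0
gripper_force: 0.6
```

```bash
python3 -c "
from h import *
st();lids(ymin=-.022,ymax=.022);go(tray([-.0815,0.0005,.015]),0,True)"
```

```text
tray [-86.8   1.7  15.5] F [-1.7 -0.   0.9] gap -0.0 g 0.6 t 28.7167
lid n 6339 mean z 0.0383 lo [-0.0722 -0.0193  0.0317] hi [0.0009 0.0138 0.0411] rect [-35.5  -2.5] [35.3 77.5] 87.2
shift [-1.2, 4.9, 0.5] turn [[0.0, 0.0, 0.0], [-0.0, 0.1, -180.0]] at [0.5149, -0.3325, 0.06] q6 -0.68 t 28.7667
```

Request:
move_arm(
  rows=[
    [0, 0, 0, 0, 2, 0, 1],
    [0, 0, 0, 0, 4, 0, 1],
    [0, 0, 0, 0, 6, 0, 1],
    [0, 0, 0, 0, 8, 0, 1],
    [0, 0, 0, 0, 9.5, 0, 1],
    [0, 0, 0, 0, 9.5, 0, 1],
  ],
)

```text
t: 29.27
tcp_pos: [0.519, -0.3318, 0.059]
tool_rot: [0.659, 0.741, -0.094, -0.085]
force: [-9.3, -3.5, 6.9]
finger_gap: -0.003
gripper_force: 5.3
```

```bash
python3 -c "
from h import *
st();lids(ymin=-.022,ymax=.022)"
```

```text
tray [-82.1   1.9  15.5] F [-11.   -2.4   4.3] gap -0.003 g 5.3 t 29.2667
lid n 5954 mean z 0.0386 lo [-0.0674 -0.0186  0.0372] hi [-0.002   0.0139  0.0411] rect [-33.7  -3.1] [35.7 71.4] 88.5
```

At the stop (11 N). I retract and check.

Request:
move_arm(
  rows=[
    [0, 0, 0, 0, -8, 0, 1],
    [0, 0, 0, 0, -15, 0, 1],
    [0, 0, 0, 0, -15, -30, 1],
    [0, 0, 0, 0, -15, -65, 1],
    [0, 0, 0, 0, -15, -100, 1],
    [0, 0, 0, 0, -15, -135, 1],
    [0, 0, 0, 0, -15, -170, 1],
    [0, 0, 0, 0, -25, -200, 1],
    [0, 0, 0, 0, -25, -200, 1],
    [0, 0, 0, 0, -25, -200, 1],
    [0, 0, 0, 0, -25, -200, 1],
  ],
)

```text
t: 30.23
tcp_pos: [0.5465, -0.3283, 0.2575]
tool_rot: [0.66, 0.742, -0.091, -0.081]
force: [-0.5, -0.6, -0.4]
finger_gap: 0.001
gripper_force: 0.0
```

```bash
python3 -c "
from h import *
s=snap('wrist');st()
for y in(.058,0,-.058): print(y);lids(s,y-.03 if y else -.022,y+.03 if y else .022)
save(s['img'],'final')"
```

```text
tray [-103.5    2.4  213.9] F [ 0.1 -0.1 -0. ] gap -0.0 g 0.0 t 30.2833
0.058
lid n 3192 mean z 0.0384 lo [-0.0688  0.0295  0.032 ] hi [0.0018 0.0841 0.0408] rect [-33.3  58.3] [58.7 72.3] 89.5
0
lid n 1877 mean z 0.0384 lo [-0.0677 -0.0203  0.0322] hi [0.001  0.0177 0.0412] rect [-33.2  -1. ] [40.3 70.6] 88.6
-0.058
lid n 2284 mean z 0.0384 lo [-0.0687 -0.0856  0.0321] hi [ 0.0009 -0.0328  0.0411] rect [-33.7 -59.5] [54.8 72. ] 88.6
```

View pics/final.png

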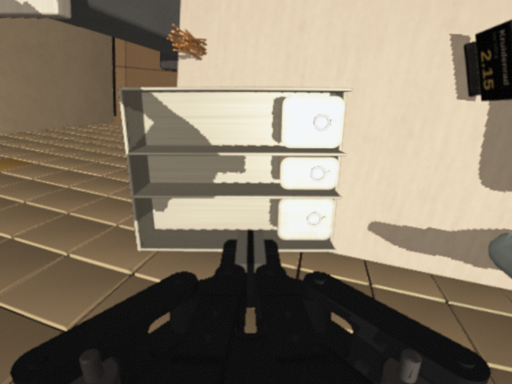

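The final view shows all three tins, at (312,122), (309,173) and (306,218), lined up flat against the back stop, with the gripper clear.

```bash
python3 -c "
from h import *
print(order.sign_off())"
```

```text
the job is handed in; nothing more can be done
None
```

I handed the job in at about 30 s of robot time: the wide tin is in the left lane and the slim tin in the middle, both flat, released and against the back stop, with the stock tin still at its stop.

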